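# Close the drive-bay cover and hold it flush

### The arm

A 6-joint arm with a two-finger parallel gripper is mounted at the origin on the work surface. World frame = base frame: x ahead of the robot, y to its left, z up, the work surface at z = 0. Lengths are in m, angles in degrees, forces in N, time in s.
With the tool pointing down it reaches from about 0.4 to 0.825 m from the base axis. Payload 7 kg.
Tool frame: the origin (TCP) lies on the centre line of the jaws, within the pads' length; the fingertips stand 19 mm ahead of it and the grasp point (between the pads) is the TCP (r.tip_extent is the distance from the TCP to the fingertips, in m); z points along the fingers, y is the line along which they close (so a half turn about z gives the same grasp; the last joint's range is limited). The gripper opens to 88 mm and grips with 3 to 60 N. Pads are 19 mm wide; open, the fingers measure 130 mm over their backs; the gripper's body (78 mm by 193 mm) begins 47 mm behind the grasp point.
Start: joints at [89.215, 20.546, 0.682, 0, -70.136, -16.507], TCP at [0.201, 0.644, 0.246] pointing down, gripper open.
Joint ranges: [-176.03, 176.03], [-82.01, 121.73], [-58.28, 71.71], [-173.87, 95.51], [-174.79, -0.11], [-173.66, 173.66]. Speed limits (degrees/s): [136.94, 136.94, 172.46, 180, 180, 180].

### API

Orientations are given as [roll, pitch, yaw] about the fixed x, y, z axes, in that order (R = Rz(yaw) Ry(pitch) Rx(roll)).
In Python, from plant import r gives the robot as it stands. The module is installed in compiled form; this text tells all that it offers.
- The arm moves only by the tool jog_arm, never from a script. Its argument "deltas" is a list that holds one entry, the list of rows, each a list of 5 numbers: the opening, from -1 (shut) to 1 (fully open), then the shift along the world's x, y, z in cm, then the turn about the world's z in rad. In form: [[[claw, dx, dy, dz, turn], ...]]. A call has 1 to 8 rows; each row shifts and turns the commanded pose from where the row before left it; what a row does not reach is not made up. A row lasts 1/8 s, in which the tool goes at most 62.5 mm and 10.7 degrees, less where a joint would pass 70% of its speed; a pose out of reach is approached as far as the arm can. A call with a gripper value outside its range is refused whole. The fingers move at their own pace and stop on an object; "force" is the grip in N (left out, the last holds). Time passes only in rows, so rows that do not move let the fingers close. It gives the time, the measured TCP pose, the force, the opening and the grip force at its end, in the units of the state.
- r.get_state(): the state, without advancing time (a new reading comes with each control period).
- r.capture(name): name is "scene" or "side" or "wrist"; returns the picture (400x640x3 uint8, blue, green, red); there is no depth.
- r.camera_info(name): a dict with "fx", "fy", "cx", "cy" (pixels), "view" (4x4, takes a point from world to camera coordinates). Camera axes: x right, y up, looking along -z (the intrinsics and any distortion apply to the point x, -y, -z); pixel columns grow to the right and rows downward; lengths in m; the calibration is good to about 2 mm. A picture is of the moment at which its call begins: read the wrist's pose just before it. camera_info takes no time and is no camera call; for the wrist camera it gives the pose at the moment of the call.
- r.close_job(): hands the job in; it is judged then, once.
The state is a dict: "time_s": time; "joints": joint angles; "qd": joint speeds; "joint_torque": joint torques, N m; "tcp_pos": TCP position; "eef_rot": TCP orientation; "contact_force": force on the tool from outside, world axes, zero at the start; "moment": the same for the moment, N m; "gripper_width": finger opening in m; "gripper_force": force on a finger pad.
Only numpy, scipy, OpenCV 4.12 (cv2) and the standard library are available. Lean on these libraries where they do the work, as an engineer would, in place of code of your own. Each camera call takes 0.05 s, during which the arm holds its last target. There are 200 camera calls.

### The job

Slide the grey drive-bay cover of the computer case fully home, its far edge under the lip at the end of its rails, and only then turn the orange quarter-turn fastener clockwise until the black slot line along its wing is in line with the red marks on the cover and lip. Then press the cover down flush against the frame with the fingers and finish while still holding it pressed, so that I can put in the side screws. Leave the dish, memory module, disk drive and screwdriver where they are.

Things in the scene. Friction and masses are not known exactly. Their poses are not given: they have to be found in the camera images.
- case: Small black and steel computer case lying on its side, fixed: 382 x 340 mm, top sheet 100 mm above the bench. Origin: on the bench, 180 mm from the steel end face, mid-width. x: the way the cover slides home (to the black front bezel), z up. Rails along x at y = -125 and +5 mm guide the cover, 15 mm high over the sheet; the half at y above 10 mm carries dish and memory module.
- cover: Grey cover plate, 220 (x) x 118 (y) x 4 mm, captive in the rails; carries the black rib and orange fastener; axes as the case's, at the case's y = -60 mm. Origin: plate centre in plan, 9 mm below its top face. Rides on a sprung strip 5 mm above the frame and springs up when let go; stays where slid. A red mark along x is printed at its far end.
- lip_mark (a point): Middle of the red line (36 mm long, along the case's x) on top of the fixed aluminium lip that overhangs the last 40 mm of the rails; lip top 15 mm above the top sheet. At home the cover's far edge is 24 mm under it. Axes as the case's.
- cover_rib (a point): Centre of the top of the black rib on the cover: the rib is 12 mm thick along the slide (x), 44 mm long (y) and 22 mm high above the plate, at x = -70 mm on the cover. Pinch it across its 12 mm from above to slide the cover. Axes as the cover's.
- cover_pad (a point): Centre of the flat blue 30 mm disc printed on the top face of the plate, between rib and fastener (x = -20 mm on the cover, 50 mm from either): a clear place to press. Axes as the cover's.
- fastener_grip (a point): Centre of the top of the fastener's orange wing, on its turning axis (x = +30 mm on the cover): the wing is 10 mm thick, 36 mm long and 23 mm high above the plate, on a 42 mm round steel washer 3 mm thick. The point's y axis runs along the wing and the black slot line, its x axis across the wing's thickness; z up.
- cover_slide (a joint): How far the cover has been slid, m: 0 fully open, 0.080 fully home against the stop (starts between 0 and 0.03). About 5 N of friction.
- cover_press (a joint): How far the cover is pressed down, m: 0 riding on the spring strip, 0.005 flush on the frame (hard stop); a push of 2 to 4 N starts it and 8 to 11 N brings it flush, wherever on the cover one pushes.
- fastener (a joint): Turn of the fastener, rad, growing clockwise seen from above: at 0 the wing lies across the slide (along the cover's y), at 1.571 along it (in line with the red marks, aligned). Starts between 0.1 and 0.55; it turns on to a stop at 2.1, so it must be stopped at the marks. Friction 0.06 N m; it stays where it is left.
- screw_dish: Blue ceramic dish, 64 mm across, 22 mm high, on the case's top sheet; origin under its centre. Leave alone.
- memory_module: Green memory module, 133 x 30 x 4 mm, lying on the case's top sheet, origin under its centre. Leave alone.
- disk_drive: Metal disk drive, 147 x 102 x 25 mm, flat on the bench beside the case, origin under its centre. Leave alone.
- screwdriver: Screwdriver lying on the bench on the other side of the case, along its own x. Leave alone.

How it is judged (in metres and radians):
On the way, in this order (a step that is already met when the one before it is completed fails the run):
1. the cover is slid home under the lip, before the fastener is turned (value of joint cover_slide above 0.075 m and value of joint fastener below 0.9 rad), for 0.2 s.
2. the fastener is turned until its slot line is in line with the marks, the cover still home (angle between the y axis of fastener_grip and the x axis of case, either way round below 0.14 rad and value of joint cover_slide above 0.075 m), for 0.2 s.
At the end, for the whole second after the job is handed in: The cover is within 5 mm of fully home, the fastener's slot line is within 8 degrees (0.14 rad) of the marks, and the fingers hold the cover pressed down to within 1.2 mm of flush, pushing on it (more than 4 N), through the last second (all of step 2 and value of joint cover_press above 0.0038 m and contact force between the fingers and cover above 4 N); the arm keeps its last pose, push and grip.
It fails at once if a bystander (screw dish) moved by more than 15 mm (distance of screw_dish from where it was at the start of the episode above 0.015 m).
It fails at once if a bystander (memory module) moved by more than 15 mm (distance of memory_module from where it was at the start of the episode above 0.015 m).
It fails at once if a bystander (disk drive) moved by more than 15 mm (distance of disk_drive from where it was at the start of the episode above 0.015 m).
It fails at once if a bystander (screwdriver) moved by more than 15 mm (distance of screwdriver from where it was at the start of the episode above 0.015 m).
It also fails if it takes over 53 s, if anything falls off the work surface, if the arm or the gripper's body presses on something with over 40 N, if the wrist force passes 120 N, or if a joint passes its speed limit or range.

## Working session

There is one attempt and no reset: what is moved stays moved. The work goes in short steps, Python scripts to look and compute and a tool call to move; the robot and the scene stay as the last step left them, time stands still between calls to the robot, and variables do not carry over. Pictures are saved under pics/ and viewed, at most 10 in all, crops included, and the job is handed in when it is done.

Besides the shell and the picture viewer there is one more tool, called after "Request:" in YAML: its name, and indented under it one key for each argument. jog_arm: Moves the arm, as the interface text tells. Its arguments: {"type":"object","properties":{"deltas":{"type":"array"},"force":{"type":"number"}},"required":["deltas"]}

```bash
mkdir -p pics
cat > h.py <<'E'
import numpy as np, cv2
from plant import r
def ray(ci,u,v):
    V=np.array(ci["view"]);R=V[:3,:3];t=V[:3,3]
    d=np.array([(u-ci["cx"])/ci["fx"],-(v-ci["cy"])/ci["fy"],-1.0])
    return -R.T@t, R.T@d
def onz(ci,u,v,z):
    o,d=ray(ci,u,v); return o+d*(z-o[2])/d[2]
def proj(ci,p):
    V=np.array(ci["view"]);c=V[:3,:3]@np.array(p)+V[:3,3]
    return ci["cx"]+ci["fx"]*c[0]/-c[2], ci["cy"]+ci["fy"]*-c[1]/-c[2]
E
python3 - <<'E'
from h import *
for n in ["scene","side","wrist"]:
    ci=r.camera_info(n); im=r.capture(n); cv2.imwrite(f"pics/{n}0.png",im)
    print(n,{k:(np.round(v,3).tolist()) for k,v in ci.items() if not isinstance(v,str)})
a=[cv2.imread(f"pics/{n}0.png") for n in ["scene","side"]]
print(r.get_state())
E
```

```text
scene {'fx': 426.176, 'fy': 426.176, 'cx': 317.516, 'cy': 200.694, 'view': [[-0.628, 0.778, -0.008, 0.385], [-0.645, -0.515, 0.565, 0.329], [0.435, 0.36, 0.825, -1.656], [0.0, 0.0, 0.0, 1.0]]}
side {'fx': 413.305, 'fy': 413.305, 'cx': 323.985, 'cy': 199.274, 'view': [[0.991, -0.135, -0.01, -0.587], [0.112, 0.773, 0.625, -0.133], [-0.077, -0.62, 0.781, -1.458], [0.0, 0.0, 0.0, 1.0]]}
wrist {'fx': 290.753, 'fy': 290.753, 'cx': 319.828, 'cy': 194.975, 'view': [[-0.296, -0.955, 0.001, 0.673], [0.918, -0.285, -0.277, 0.035], [0.265, -0.081, 0.961, -0.39], [0.0, 0.0, 0.0, 1.0]]}
{'time_s': 0.15, 'joints': array([ 8.92162483e+01,  2.05806769e+01,  6.45852490e-01, -1.55417802e-02,
       -7.01359028e+01, -1.65095951e+01]), 'qd': array([-0.01097657, -0.05323673,  0.18850049, -0.05055276, -0.04757529,
       -0.01263053]), 'joint_torque': array([-1.55175669e-03, -5.83276784e+01,  2.93289095e+01,  7.00135589e+00,
        8.75082391e-03, -1.13465512e-04]), 'tcp_pos': array([0.20053832, 0.64415582, 0.24485026]), 'eef_rot': array([ 1.79928036e+02, -6.09098549e-03, -1.72986329e+01]), 'contact_force': array([-1.01525425,  0.73117288,  0.59219205]), 'moment': array([ 0.01476376, -0.05245904,  0.02597461]), 'gripper_force': 0.0, 'gripper_width': 0.08728266215620821}
```

View pics/scene0.png

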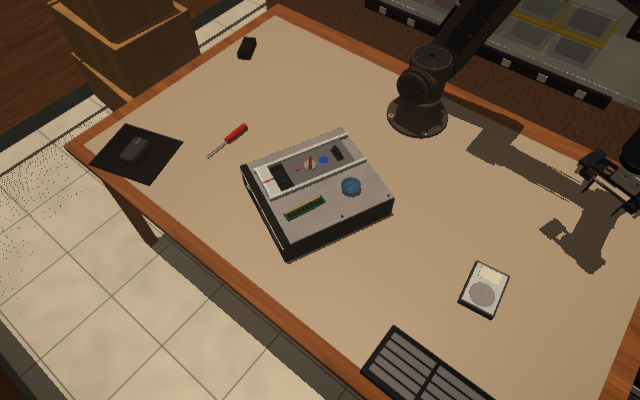

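View pics/wrist0.png

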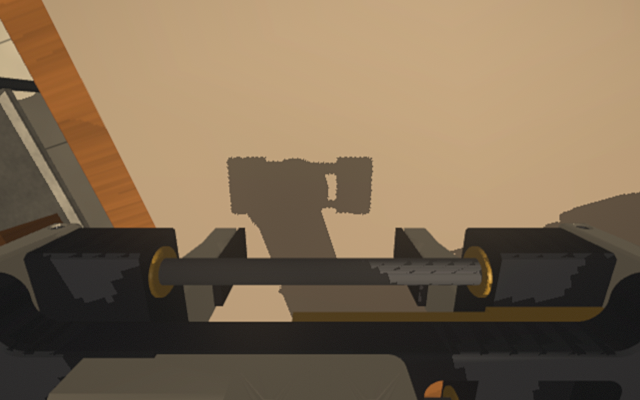

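The scene shows the case in the middle: rib about (337,153), blue pad (324,160), fastener (310,163), and lip with red mark (267,180). The wrist view shows only bench. I'll measure coarsely on the scene and side views.

Run:
```python
from h import *
s=cv2.imread("pics/scene0.png")[115:270,230:410]; s2=cv2.imread("pics/side0.png")
a=cv2.resize(s,None,fx=3,fy=3,interpolation=cv2.INTER_NEAREST)
ci=r.camera_info("side")
o=onz(r.camera_info("scene"),324,160,.11); print("pad",o)
u,v=map(int,proj(ci,o)); print(u,v)
u0=max(0,u-110);v0=max(0,v-80)
c=s2[v0:v0+160,u0:u0+220]; c=cv2.resize(c,None,fx=3,fy=3,interpolation=cv2.INTER_NEAREST); print(u0,v0)
cv2.imwrite("pics/side_c.png",c)
cv2.imwrite("pics/scene_c.png",a)
```

```text
pad [ 0.47034046 -0.08697257  0.11      ]
290 223
180 143
```

View pics/side_c.png

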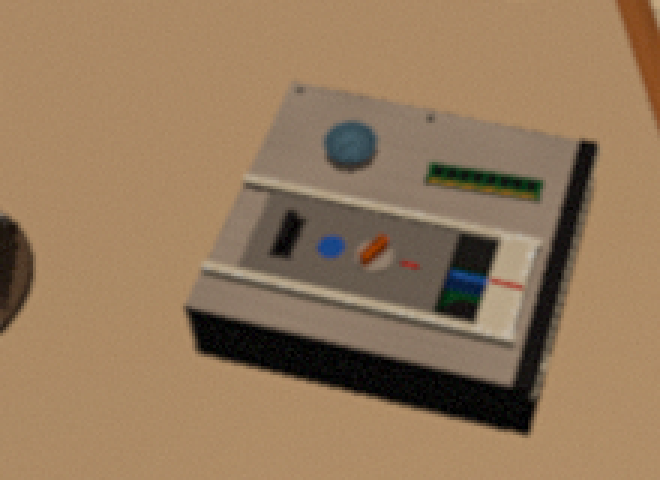

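View pics/scene_c.png

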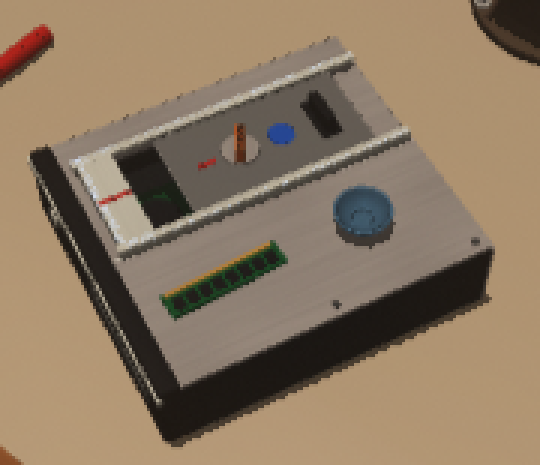

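Both crops show the cover partly open. Side-crop positions: rib (288,233), pad (331,246), wing (374,249), red lip mark (507,284). Scene-crop positions: rib (321,113), pad (281,133), wing (240,142), lip mark (115,196). Next I'll triangulate with masks.

```bash
cat >> h.py <<'E'
def tri(c1,p1,c2,p2):
    o1,d1=ray(c1,*p1);o2,d2=ray(c2,*p2)
    s=np.linalg.lstsq(np.c_[d1,-d2],o2-o1,rcond=None)[0]
    a=o1+d1*s[0];b=o2+d2*s[1]; return (a+b)/2,np.linalg.norm(a-b)
def blob(im,lo,hi,box):
    h=cv2.cvtColor(im,cv2.COLOR_BGR2HSV); m=cv2.inRange(h,np.array(lo),np.array(hi))
    M=np.zeros_like(m); x0,y0,x1,y1=map(int,box); M[y0:y1,x0:x1]=m[y0:y1,x0:x1]
    n,l,st,ce=cv2.connectedComponentsWithStats(M)
    if n<2: return None
    k=1+np.argmax(st[1:,4]); ys,xs=np.where(l==k)
    return ce[k],st[k,4],np.c_[xs,ys]
E
python3 - <<'E'
from h import *
A=cv2.imread("pics/scene0.png");B=cv2.imread("pics/side0.png")
ca,cb=r.camera_info("scene"),r.camera_info("side")
def fa(x0,y0,x1,y1): return (230+x0/3,115+y0/3,230+x1/3,115+y1/3)
def fb(x0,y0,x1,y1): return (180+x0/3,143+y0/3,180+x1/3,143+y1/3)
spec={"pad":([105,150,80],[125,255,255],fa(260,115,300,150),fb(310,230,350,265)),
"wing":([4,130,60],[20,255,255],fa(222,118,262,168),fb(350,225,395,270)),
"mark":([0,120,80],[179,255,255],fa(90,182,140,210),fb(480,270,530,295)),
"rib":([0,0,0],[179,255,48],fa(295,80,350,145),fb(262,200,312,265))}
P={}
for k,(lo,hi,ba,bb) in spec.items():
    a=blob(A,lo,hi,ba);b=blob(B,lo,hi,bb)
    if a is None or b is None: print(k,a is None,b is None);continue
    p,e=tri(ca,a[0],cb,b[0]);P[k]=p; print(k,a[0].round(1),a[1],b[0].round(1),b[1],p.round(4),round(e,4))
d=P["mark"]-P["pad"];print(np.degrees(np.arctan2(d[1],d[0])),np.hypot(*d[:2]))
for k,z in (("pad",.11),("mark",.115)):
    for c,I,i in((ca,A,2),(cb,B,3)): print(k,onz(c,*blob(I,*spec[k][:2],spec[k][i])[0],z).round(4))
E
```

```text
pad [323.2 159.1] 47 [289.9 224.6] 39 [ 0.469  -0.0915  0.1098] 0.0001
wing [309.6 162.1] 44 [304.4 225.5] 55 [ 0.515  -0.111   0.1232] 0.0003
mark [268.3 180.3] 15 [348.4 237.1] 15 [ 0.6485 -0.17    0.1155] 0.0013
rib [336.6 153.1] 104 [275.5 221. ] 86 [ 0.4232 -0.0716  0.1123] 0.0006
-23.628104340104557 0.19592728027763068
pad [ 0.4691 -0.0914  0.11  ]
pad [ 0.4689 -0.0916  0.11  ]
mark [ 0.6476 -0.1701  0.115 ]
mark [ 0.6491 -0.17    0.115 ]
```

Plate top is at 0.110, as expected. The case yaw is about -23.6°, the rib matches pad − 50 mm, and about 70 mm of slide remains. Moving above the rib.

Request:
jog_arm:
  deltas:
    - [[0.3,3.5,-4.9,0,-0.168],[0.3,3.5,-4.9,0,-0.168],[0.3,3.5,-4.9,0,-0.168],[0.3,3.5,-4.9,0,-0.168],[0.3,3.5,-4.9,0,-0.168],[0.3,3.5,-4.9,0,-0.168],[0.3,3.5,-4.9,0,-0.168],[0.3,0,-6,0,-0.168]]

```text
time_s: 1.15
tcp_pos: [0.4471, 0.2399, 0.245]
eef_rot: [180.0, -0.1, -94.7]
contact_force: [0.7, 0.1, -0.5]
gripper_width: 0.057
gripper_force: 0.0
```

Request:
jog_arm:
  deltas:
    - [[0.3,0,-6,0,-0.168],[0.3,0,-6,0,-0.168],[0.3,-0.5,-6,0,0],[0.3,-0.8,-6,0,0],[0.3,-1,-6,0,0],[0.3,0,0,0,0],[0.3,0,0,0,0]]

```text
time_s: 2.02
tcp_pos: [0.4226, -0.0587, 0.2456]
eef_rot: [-180.0, 0.0, -113.6]
contact_force: [1.3, -0.7, -0.6]
gripper_width: 0.0569
gripper_force: 0.0
```

Run:
```python
from h import *
s=r.get_state();ci=r.camera_info("wrist"); im=r.capture("wrist"); cv2.imwrite("pics/w1.png",im)
np.save("w1.npy",ci,allow_pickle=True); print(s)
for p in ([.469,-.0915,.11],[.515,-.111,.133],[.4232,-.0716,.132],[.6485,-.17,.115]): print(proj(ci,p))
```

```text
{'time_s': 2.025, 'joints': array([ 1.87901144e+01, -3.79399640e+00, -2.85861918e+01, -8.70410910e-03,
       -6.51860288e+01, -4.24189278e+01]), 'qd': array([2.02927613, 0.47898671, 0.237522  , 0.04000725, 0.01138983,
       0.00803455]), 'joint_torque': array([ -1.08693715, -23.22828233,  28.02713692,   6.75141737,
        -0.07266767,   0.05742295]), 'tcp_pos': array([ 0.42263665, -0.05874928,  0.24561346]), 'eef_rot': array([-1.79989255e+02,  2.05220301e-02, -1.13632463e+02]), 'contact_force': array([ 1.2662003, -0.6606752, -0.6103939]), 'moment': array([ 0.10899072, -0.06009225, -0.01417911]), 'gripper_force': 0.0, 'gripper_width': 0.05686723384078536}
(np.float64(261.39394935246344), np.float64(180.4951290528697))
(np.float64(200.48029761959282), np.float64(186.970594452735))
(np.float64(312.4432238623182), np.float64(186.04286722465565))
(np.float64(54.27491312485472), np.float64(181.52513249727264))
```

View pics/w1.png

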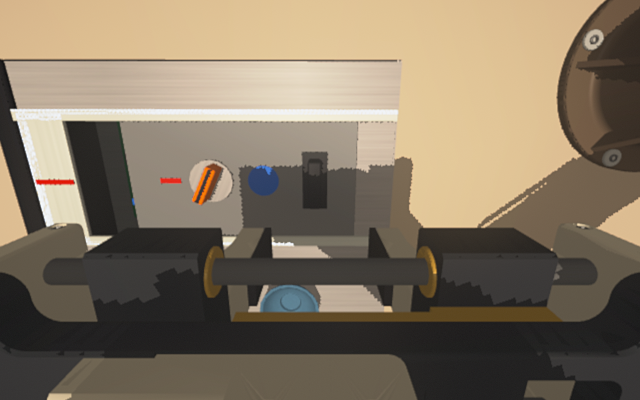

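The wrist view shows the pad at about (263,181), rib top at (314,166) to the bottom at (314,208), wing at (207,184), cover mark at (171,181), and lip mark at (56,183). I'll refine from this view.

```bash
cat >> h.py <<'E'
def axis(P): # principal direction angle (deg), world pts
    d=P[:,:2]-P[:,:2].mean(0); u,s,v=np.linalg.svd(d,full_matrices=False); return np.degrees(np.arctan2(v[0,1],v[0,0]))
def wing(im,ci,box,z):
    c,n,p=blob(im,[4,120,60],[20,255,255],box)
    W=np.array([onz(ci,u,v,z) for u,v in p]); return c,n,W.mean(0),axis(W)
E
python3 - <<'E'
from h import *
ci=np.load("w1.npy",allow_pickle=True).item(); im=cv2.imread("pics/w1.png")
for k,lo,hi,b,z in(("pad",[105,130,40],[128,255,255],(240,155,285,205),.11),("lip",[0,150,90],[3,255,255],(25,170,85,195),.115),("cm",[0,120,90],[4,255,255],(150,170,187,192),.11)):
    c,n,p=blob(im,lo,hi,b);W=np.array([onz(ci,u,v,z) for u,v in p]);print(k,c.round(1),n,p.min(0),p.max(0),onz(ci,*c,z).round(4),axis(W))
print("wing",wing(im,ci,(185,150,240,215),.133))
h=cv2.cvtColor(im,cv2.COLOR_BGR2HSV)
print(im[195,290:340].sum(1))
for u in (302,327): print(onz(ci,u,200,.132).round(4))
print(onz(ci,314,182,.132))
E
python3 -c "
import cv2;i=cv2.imread('pics/w1.png')[140:220,150:350];cv2.imwrite('pics/w1c.png',cv2.resize(i,None,fx=4,fy=4,interpolation=0))"
```

```text
pad [263.1 180.3] 650 [249 166] [277 194] [ 0.4674 -0.091   0.11  ] 28.357350978084245
lip [ 54.7 181.5] 151 [ 36 180] [ 73 184] [ 0.6482 -0.1698  0.115 ] 156.3326670583593
cm [170.4 180.4] 121 [160 178] [181 183] [ 0.5497 -0.1268  0.11  ] 155.55509542362154
wing (array([206.77636364, 183.20363636]), np.int32(550), array([ 0.50821778, -0.11169843,  0.133     ]), np.float64(36.501026730831505))
[217 219 219 216 219 219 221 220 217 221 224 222 186 136 116 118 120 116
 116 119 120 119 120 120 122 119 118 118 116 118 118 114 121 120 119 115
 132 201 224 224 220 223 222 221 224 221 220 221 224 224]
[ 0.4372 -0.0634  0.132 ]
[ 0.4164 -0.0544  0.132 ]
[ 0.42041656 -0.07444412  0.132     ]
```

View pics/w1c.png

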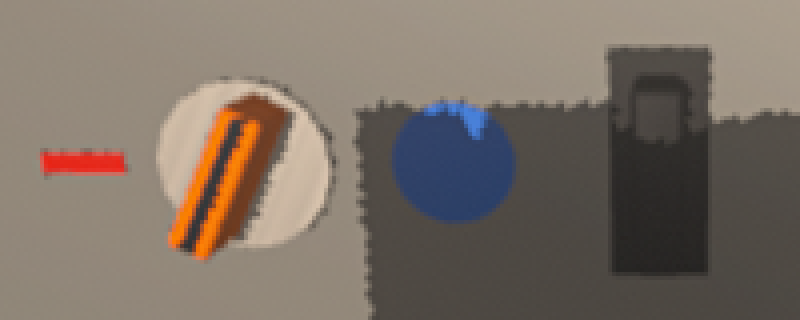

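Request:
jog_arm:
  deltas:
    - [[0.1,0,-1.2,-3,0],[0,0,0,-3.5,0],[0,0,0,-3,0],[0,0,0,-1.6,0],[0,0,0,0,0],[-1,0,0,0,0],[-1,0,0,0,0],[-1,0,0,0,0]]
  force: 20

```text
time_s: 3.08
tcp_pos: [0.423, -0.0704, 0.1352]
eef_rot: [-179.9, 0.0, -113.5]
contact_force: [0.2, 0.5, -0.6]
gripper_width: 0.0191
gripper_force: 0.0
```

Request:
jog_arm:
  deltas:
    - [[-1,0,0,0,0],[-1,0,0,0,0]]

```text
time_s: 3.32
tcp_pos: [0.4229, -0.0705, 0.1349]
eef_rot: [-180.0, 0.0, -113.6]
contact_force: [0.6, 0.4, 2.9]
gripper_width: 0.0115
gripper_force: 20.0
```

Request:
jog_arm:
  deltas:
    - [[-1,0.69,-0.3,0,0],[-1,0.69,-0.3,0,0],[-1,0.69,-0.3,0,0],[-1,0.69,-0.3,0,0],[-1,0.69,-0.3,0,0],[-1,0.69,-0.3,0,0],[-1,0.69,-0.3,0,0],[-1,0.69,-0.3,0,0]]

```text
time_s: 4.32
tcp_pos: [0.4771, -0.0944, 0.1343]
eef_rot: [179.9, -0.0, -113.6]
contact_force: [-5.0, 4.3, 4.2]
gripper_width: 0.0119
gripper_force: 20.0
```

Request:
jog_arm:
  deltas:
    - [[-1,0.37,-0.16,0,0],[-1,0.37,-0.16,0,0],[-1,0,0,0,0]]

```text
time_s: 4.7
tcp_pos: [0.485, -0.0978, 0.1345]
eef_rot: [180.0, -0.0, -113.6]
contact_force: [-3.1, 1.7, 3.7]
gripper_width: 0.0122
gripper_force: 20.0
```

Slid 68 mm so far. I'll creep to the stop while watching the force.

Request:
jog_arm:
  deltas:
    - [[-1,0.18,-0.08,0,0],[-1,0.09,-0.04,0,0],[-1,0,0,0,0]]

```text
time_s: 5.08
tcp_pos: [0.4875, -0.0989, 0.1345]
eef_rot: [180.0, -0.0, -113.6]
contact_force: [-4.2, 3.1, 4.5]
gripper_width: 0.0118
gripper_force: 20.0
```

Request:
jog_arm:
  deltas:
    - [[-1,0.18,-0.08,0,0],[-1,0,0,0,0]]

```text
time_s: 5.32
tcp_pos: [0.4886, -0.0994, 0.1341]
eef_rot: [179.9, -0.0, -113.6]
contact_force: [-5.9, 5.2, 4.5]
gripper_width: 0.0117
gripper_force: 20.0
```

Request:
jog_arm:
  deltas:
    - [[-1,0.18,-0.08,0,0],[-1,0,0,0,0],[-1,0,0,0,0]]

```text
time_s: 5.7
tcp_pos: [0.4886, -0.0996, 0.1334]
eef_rot: [179.7, -0.0, -113.6]
contact_force: [-10.2, 10.6, 5.6]
gripper_width: 0.0119
gripper_force: 20.0
```

Request:
jog_arm:
  deltas:
    - [[-1,0.18,-0.08,0,0],[-1,0,0,0,0],[-1,0,0,0,0]]

```text
time_s: 6.08
tcp_pos: [0.4887, -0.0998, 0.1327]
eef_rot: [179.5, -0.1, -113.6]
contact_force: [-15.3, 15.5, 5.5]
gripper_width: 0.0117
gripper_force: 20.0
```

The cover is against the stop: motion stalled at 72 mm while the force rose, which matches the predicted 71 mm. I'll relax, release and go above the fastener.

Request:
jog_arm:
  deltas:
    - [[-1,-0.28,0.12,0,0],[-0.3,0,0,0,0],[-0.1,0,0,0,0],[0,0,0,0,0],[0,0,0,4,0],[0,4.5,-2,4,0],[0,5,-2.2,3,0],[0,0,0,0,0]]

```text
time_s: 7.08
tcp_pos: [0.5889, -0.1434, 0.2457]
eef_rot: [-179.7, 0.0, -113.6]
contact_force: [-1.0, 0.3, -0.8]
gripper_width: 0.0439
gripper_force: 0.0
```

Run:
```python
from h import *
s=r.get_state();ci=r.camera_info("wrist"); im=r.capture("wrist"); cv2.imwrite("pics/w2.png",im)
np.save("w2.npy",ci,allow_pickle=True); print(s["tcp_pos"],s["eef_rot"])
for p in ([.5803,-.1399,.133],[.6485,-.17,.115],[.5345,-.12,.11]): print(proj(ci,p))
```

```text
[ 0.58889119 -0.14340565  0.24572666] [-1.79749501e+02  4.87497270e-02 -1.13619427e+02]
(np.float64(329.5579903470756), np.float64(198.33282828433062))
(np.float64(251.61778719084737), np.float64(192.51858620443065))
(np.float64(379.9120754342599), np.float64(191.54504920280198))
```

View pics/w2.png

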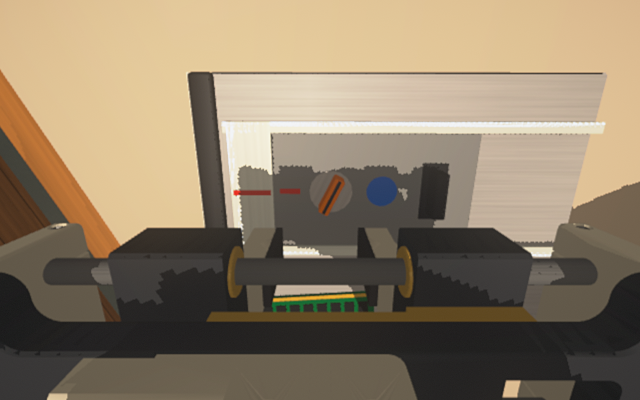

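The cover is now home, with its far edge under the lip. I see the pad at (382,191), wing at (332,195), and the red marks at (290,191) and (252,193). Next I'll measure the wing and pad.

Run:
```python
from h import *
ci=np.load("w2.npy",allow_pickle=True).item(); im=cv2.imread("pics/w2.png")
for k,lo,hi,b,z in(("pad",[105,130,40],[128,255,255],(360,165,405,215),.11),("lip",[0,130,60],[3,255,255],(228,180,274,200),.115),("cm",[0,110,60],[4,255,255],(277,180,304,200),.11)):
    c,n,p=blob(im,lo,hi,b);W=np.array([onz(ci,u,v,z) for u,v in p]);print(k,c.round(1),n,onz(ci,*c,z).round(4),axis(W))
print("wing",wing(im,ci,(310,168,355,220),.133))
# black slot: dark, inside hull of the wing
c,n,p=blob(im,[4,120,60],[20,255,255],(310,168,355,220))
m=np.zeros(im.shape[:2],np.uint8);cv2.fillConvexPoly(m,cv2.convexHull(p.astype(np.int32)),255)
m=cv2.erode(m,np.ones((3,3)));v=im.max(2);ys,xs=np.where((m>0)&(v<75)&(im[...,2].astype(int)-im[...,0]<35))
W=np.array([onz(ci,x,y,.133) for x,y in zip(xs,ys)]);print("slot",len(W),W.mean(0),axis(W))
print("wing hull minAreaRect",cv2.minAreaRect(p.astype(np.float32)))
W2=np.array([onz(ci,x,y,.133)[:2] for x,y in p]).astype(np.float32);print(cv2.minAreaRect(W2*1000))
```

```text
pad [381.4 191. ] 650 [ 0.533 -0.12   0.11 ] -33.859710751838676
lip [251.7 192.5] 141 [ 0.6484 -0.17    0.115 ] 156.26316411851468
cm [289.6 191. ] 99 [ 0.6153 -0.1558  0.11  ] 156.246228538096
wing (array([330.62888889, 194.4       ]), np.int32(450), array([ 0.5780556 , -0.14283524,  0.133     ]), np.float64(41.53250487505042))
slot 87 [ 0.57820968 -0.14037282  0.133     ] 39.90373461994343
wing hull minAreaRect ((330.7473449707031, 194.89146423339844), (13.45620346069336, 41.212257385253906), 27.645973205566406)
((578.3681030273438, -142.25), (38.219879150390625, 12.163437843322754), 40.03571319580078)
```

Request:
jog_arm:
  deltas:
    - [[0,-1,0.3,-3,-0.155],[0,0,0,-3,-0.155],[0,0,0,-3,-0.15],[0,0,0,-1.9,0],[0,0,0,0,0],[-1,0,0,0,0],[-1,0,0,0,0],[-1,0,0,0,0]]
  force: 20

```text
time_s: 8.12
tcp_pos: [0.5751, -0.1388, 0.1356]
eef_rot: [-180.0, 0.0, -139.9]
contact_force: [-0.2, -0.8, -0.0]
gripper_width: 0.0192
gripper_force: 0.0
```

Request:
jog_arm:
  deltas:
    - [[-1,0,0,0,0],[-1,0,0,0,0]]

```text
time_s: 8.38
tcp_pos: [0.5751, -0.1401, 0.1356]
eef_rot: [-179.9, -0.0, -139.9]
contact_force: [0.7, -6.7, 0.1]
gripper_width: 0.0097
gripper_force: 20.0
```

The grip is about 3 mm off the axis, so I'll regrip centred.

Request:
jog_arm:
  deltas:
    - [[-0.4,0,0,0,0],[-0.4,0,0,0,0],[-0.4,0.35,-0.13,0,0],[-0.4,0,0,0,0],[-1,0,0,0,0],[-1,0,0,0,0],[-1,0,0,0,0],[-1,0,0,0,0]]

```text
time_s: 9.38
tcp_pos: [0.5782, -0.1394, 0.1349]
eef_rot: [180.0, 0.0, -139.9]
contact_force: [-1.4, 5.7, 0.8]
gripper_width: 0.0095
gripper_force: 20.0
```

Request:
jog_arm:
  deltas:
    - [[-1,0,0,0,-0.158],[-1,0,0,0,-0.158],[-1,0,0,0,-0.158],[-1,0,0,0,-0.158],[-1,0,0,0,-0.158],[-1,0,0,0,-0.158],[-1,0,0,0,-0.158],[-1,0,0,0,0]]

```text
time_s: 10.38
tcp_pos: [0.5784, -0.1385, 0.1349]
eef_rot: [179.9, -0.0, 156.6]
contact_force: [-2.3, 9.8, 1.5]
gripper_width: 0.0099
gripper_force: 20.0
```

Request:
jog_arm:
  deltas:
    - [[-1,0,0,0,0],[-1,0,0,0,0]]

```text
time_s: 10.62
tcp_pos: [0.5784, -0.1385, 0.1349]
eef_rot: [179.9, -0.0, 156.7]
contact_force: [-1.6, 10.0, 1.6]
gripper_width: 0.0095
gripper_force: 20.0
```

Aligned: yaw 156.7 against a target of 156.3. I'll release, rise and check.

Request:
jog_arm:
  deltas:
    - [[-0.6,0,0,0,0],[-0.4,0,0,0,0],[-0.4,0,0,0,0],[-0.4,0,0,0,0],[-0.4,0,0,4,0],[-0.4,-2.3,1,5,0],[-1,-2.3,1,2,0],[-1,0,0,0,0]]

```text
time_s: 11.62
tcp_pos: [0.5322, -0.1199, 0.2475]
eef_rot: [179.9, 0.2, 156.8]
contact_force: [0.1, -0.1, 0.0]
gripper_width: 0.0113
gripper_force: 0.0
```

Request:
jog_arm:
  deltas:
    - [[-1,0,0,0,0],[-1,0,0,0,0]]

```text
time_s: 11.88
tcp_pos: [0.5323, -0.1204, 0.2438]
eef_rot: [-179.9, -0.1, 156.7]
contact_force: [0.6, 0.0, -0.6]
gripper_width: 0.0005
gripper_force: 0.0
```

Run:
```python
from h import *
s=r.get_state();ci=r.camera_info("wrist"); im=r.capture("wrist"); cv2.imwrite("pics/w3.png",im)
A=r.capture("scene");B=r.capture("side")
np.save("w3.npy",ci,allow_pickle=True); print(s["tcp_pos"],s["eef_rot"],s["gripper_width"])
b=im
print(proj(ci,[.533,-.12,.11]),proj(ci,[.5785,-.14,.133]),proj(ci,[.648,-.17,.115]))
```

```text
[ 0.53234651 -0.12035001  0.24377432] [-1.79946326e+02 -1.00292222e-01  1.56705415e+02] 0.0005422145577020612
(np.float64(321.7154538150276), np.float64(192.78725986623837)) (np.float64(321.292466348948), np.float64(250.03409640475735)) (np.float64(320.96274232451924), np.float64(306.5032856786735))
```

View pics/w3.png

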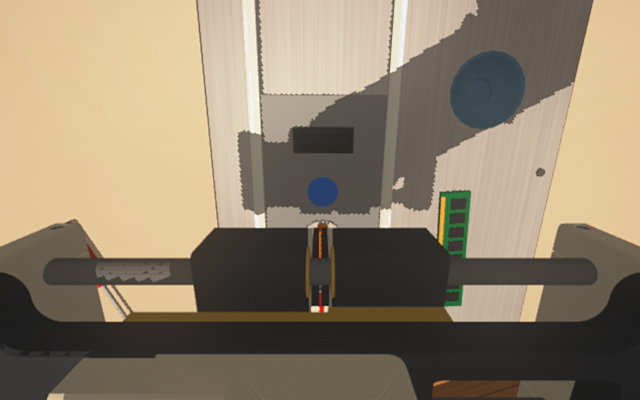

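The wrist view shows the pad at (322,191), where home predicts it. The wing end is at (321,225), pointing along the marks. A quick numeric check before pressing.

Run:
```python
from h import *
ci=np.load("w3.npy",allow_pickle=True).item(); im=cv2.imread("pics/w3.png")
c,n,p=blob(im,[105,130,40],[128,255,255],(295,165,350,220)); print(onz(ci,*c,.11),n)
c,n,p=blob(im,[2,120,50],[20,255,255],(311,218,333,305));
W=np.array([onz(ci,u,v,.133) for u,v in p]);print(n,p.min(0),p.max(0),W.mean(0),axis(W))
A,B=r.capture("scene"),r.capture("side")
for nm,I in(("scene",A),("side",B)):
    k=r.camera_info(nm);u,v=proj(k,[.5785,-.14,.125]);b=blob(I,[4,130,60],[20,255,255],(u-14,v-14,u+14,v+14))
    if b: W=np.array([onz(k,x,y,.125) for x,y in b[2]]);print(nm,b[1],W.mean(0),axis(W))
```

```text
[ 0.53199574 -0.11892739  0.11      ] 665
149 [318 224] [326 258] [ 0.56774119 -0.13653211  0.133     ] -27.259580378976786
scene 74 [ 0.58063032 -0.13835595  0.125     ] -15.398090365623027
side 59 [ 0.57879307 -0.14144895  0.125     ] -30.718183873879582
```

Request:
jog_arm:
  deltas:
    - [[-1,0,0,-4,0],[-1,0,0,-4,0],[-1,0,0,-2.5,0],[-1,0,0,0,0],[-1,0,0,-0.5,0],[-1,0,0,-0.3,0],[-1,0,0,-0.3,0],[-1,0,0,0,0]]

```text
time_s: 13.12
tcp_pos: [0.5324, -0.1201, 0.1292]
eef_rot: [180.0, 0.0, 156.7]
contact_force: [-0.1, -0.4, -0.7]
gripper_width: 0.0003
gripper_force: 0.0
```

Request:
jog_arm:
  deltas:
    - [[-1,0,0,-0.3,0],[-1,0,0,-0.3,0],[-1,0,0,0,0]]

```text
time_s: 13.5
tcp_pos: [0.5327, -0.1202, 0.1238]
eef_rot: [180.0, 0.1, 156.8]
contact_force: [-2.5, 0.9, 8.5]
gripper_width: 0.0004
gripper_force: 4.6
```

Request:
jog_arm:
  deltas:
    - [[-1,0,0,-0.2,0],[-1,0,0,-0.2,0],[-1,0,0,0,0],[-1,0,0,0,0]]

```text
time_s: 14.0
tcp_pos: [0.5335, -0.1205, 0.1228]
eef_rot: [180.0, 0.2, 156.8]
contact_force: [-9.1, 3.1, 31.2]
gripper_width: 0.0004
gripper_force: 15.8
```

Request:
jog_arm:
  deltas:
    - [[-1,0,0,0,0],[-1,0,0,0,0],[-1,0,0,0,0],[-1,0,0,0,0]]

```text
time_s: 14.5
tcp_pos: [0.5335, -0.1205, 0.1228]
eef_rot: [180.0, 0.2, 156.8]
contact_force: [-10.9, 4.3, 32.2]
gripper_width: 0.0005
gripper_force: 15.8
```

Run:
```python
from h import *
for nm in("scene","side"):
    I=r.capture(nm);k=r.camera_info(nm);u,v=proj(k,[.5785,-.14,.12]);b=blob(I,[4,130,60],[20,255,255],(u-14,v-14,u+14,v+14))
    if b: W=np.array([onz(k,x,y,.12) for x,y in b[2]]);print(nm,b[1],W.mean(0),axis(W))
s=r.get_state();print(s["contact_force"],s["tcp_pos"])
if s["contact_force"][2]>15: print(r.close_job())
```

```text
scene 75 [ 0.58106361 -0.13870704  0.12      ] -16.871269063647496
side 62 [ 0.57830963 -0.14026933  0.12      ] -28.664145786921512
[-10.16629665   2.53859369  31.98143246] [ 0.53349384 -0.12049717  0.12284311]
the job is handed in; nothing more can be done
None
```

The cover is slid home under the lip, the fastener is turned in line with the red marks, and the fingers are holding the cover flush with about 32 N; the job is handed in (no verdict returned).

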